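# Find the jammed hem gauge

### The arm

A 6-joint arm with a two-finger parallel gripper is mounted at the origin on the work surface. World frame = base frame: x ahead of the robot, y to its left, z up, the work surface at z = 0. Lengths are in mm, angles in rad, forces in N, time in s.
With the tool pointing down it reaches from about 350 to 975 mm from the base axis. Payload 7.1 kg.
Tool frame: the origin (TCP) lies at the very end of the fingers, on their centre line; the grasp point (between the pads) lies 19 mm behind it (ctrl.pinch_z is the distance from the TCP to the grasp point, in mm); z points along the fingers, y is the direction in which the jaws open and shut (so a half turn about z gives the same grasp; the last joint's range is limited). The gripper opens to 88 mm and grips with 3 to 60 N. Pads are 20 mm wide; open, the fingers measure 115 mm over their backs; the gripper's body (75 mm by 178 mm) begins 61 mm behind the grasp point.
Start: joints at [-0.019, 0.423, 1.63, -0, 1.089, -0.019], TCP at [624.984, 0.026, 222.675] pointing down, gripper open.
Joint ranges: [-3, 3], [-0.9, 2.11], [0.09, 2.58], [-1.31, 4.45], [0.11, 2.69], [-2.54, 2.54]. Speed limits (rad/s): [2.39, 2.39, 3.01, 3.14, 3.14, 3.14].

### API

Orientations are given as a rotation vector (axis times angle).
In Python, from workcell import ctrl gives the robot as it stands.
- The arm moves only by the shell command python3 -m inch 'ROWS' [OPENING]. ROWS is JSON, a list of rows, each an object with "xyz": the shift along the tool's x, y, z in cm, a list of three; "spin": the turn about the tool's z in degrees. A call has 1 to 20 rows; each row is the pose to reach, as a shift and turn from the pose measured when the call began, along the tool's axes at that moment; what a row does not reach only later rows make up. A row lasts 1/10 s, in which the tool goes at most 50 mm and 8.59 degrees, less where a joint would pass 70% of its speed; a pose out of reach is approached as far as the arm can. A call with a gripper value outside its range is refused whole. OPENING is the closure, from 0 (fully open) to 1 (shut), set as the call begins (- or left out, the last holds). The fingers move at their own pace and stop on an object; the grip force is fixed at half the most. Time passes only in rows, so rows that repeat a pose let the fingers close. It gives the time, the measured TCP pose, the force and the opening at its end, in the units of the state.
- ctrl.get_obs(): the state, without advancing time (a new reading comes with each control period).
- ctrl.get_image(name): name is "scene" or "side" or "wrist"; returns the picture (400x640x3 uint8, red, green, blue); there is no depth.
- ctrl.camera_info(name): a dict with "camera_matrix" (3x3 intrinsics, pixels), "k1" (the pictures are not rectified: a ray, as slopes to the right and down, at radius r is drawn at 1 + k1 r^2 times it, then the intrinsics apply), "R" (3x3) and "t" (3): a world point X has camera coordinates R X + t; the wrist camera has in their place "hand_eye" (4x4, takes a point from camera to tool coordinates, whose origin is the TCP and whose axes are the flange's). Camera axes: x right, y down, z forward; pixel columns grow to the right and rows downward; lengths in mm; the calibration is good to about 2 mm. A picture is of the moment at which its call begins: read the wrist's pose just before it. camera_info takes no time and is no camera call.
- ctrl.close_job(): hands the job in, once; it reports no verdict.
The state is a dict: "t": time; "qpos": joint angles; "qvel": joint speeds; "joint_torque": joint torques, N m; "ee_pos": TCP position; "orientation": TCP orientation; "ft_force": force on the tool from outside, world axes, zero at the start; "moment": the same for the moment, N m; "width": finger opening in mm.
Only numpy, scipy, OpenCV 4.12 (cv2) and the standard library are available. Lean on these libraries where they do the work, as an engineer would, in place of code of your own. Each camera call takes 0.05 s, during which the arm holds its last target. There are 200 camera calls.

### The job

Check the three sliding hem gauges lying in the sloping stand, working from left to right as the robot sees them: while each lies in its lane, run its orange slider up the slope as far as it will go and, if it runs its full length, bring it fully back home. One gauge jams part-way: lift that one out and lay it down (do not drop it) flat inside the red tray, fin upwards, and leave the two good ones in their lanes with their sliders home. Do not disturb the thread cone, the pin tin or the cloth weight.

Things in the scene. Friction and masses are not known exactly. Their poses are not given: they have to be found in the camera images.
- gauge_a: sliding hem gauge, one of three that look alike: aluminium bar 190 x 40 x 16 mm (its x, y, z), 0.2 to 0.35 kg with slider. Origin: centre of the bar's underside. x runs along the bar, up the slope while it lies in the stand (home end at -x); z is square to its marked face. With the slider home the fin's centre is at x = -50 mm. The gauge may be lifted by the fin.
- slider_a (a joint): distance of this gauge's slider from home, m: 0 = fully home at its stop at the -x end, growing to +x (up the slope). Every slider drags 1.5 to 3.5 N and stays where it is left. A sound one runs to a hard stop at 0.100; the jammed one stops dead far short. Looks do not show it; exactly one of the three jams.
- fin_a (a point): point to pinch on the slider's upright orange fin, 24 long (x) x 14 thick (y) x 38 mm high. Point: on its centre line, 48 mm above the bar's underside, 14 mm below the fin's top. The fin stands on a black saddle 44 x 38 x 8 mm whose top is 24 mm above the bar's underside. Moves with the slider; axes as the gauge's.
- gauge_b: sliding hem gauge, one of three that look alike: aluminium bar 190 x 40 x 16 mm (its x, y, z), 0.2 to 0.35 kg with slider. Origin: centre of the bar's underside. x runs along the bar, up the slope while it lies in the stand (home end at -x); z is square to its marked face. With the slider home the fin's centre is at x = -50 mm. The gauge may be lifted by the fin.
- slider_b (a joint): distance of this gauge's slider from home, m: 0 = fully home at its stop at the -x end, growing to +x (up the slope). Every slider drags 1.5 to 3.5 N and stays where it is left. A sound one runs to a hard stop at 0.100; the jammed one stops dead far short. Looks do not show it; exactly one of the three jams.
- fin_b (a point): point to pinch on the slider's upright orange fin, 24 long (x) x 14 thick (y) x 38 mm high. Point: on its centre line, 48 mm above the bar's underside, 14 mm below the fin's top. The fin stands on a black saddle 44 x 38 x 8 mm whose top is 24 mm above the bar's underside. Moves with the slider; axes as the gauge's.
- gauge_c: sliding hem gauge, one of three that look alike: aluminium bar 190 x 40 x 16 mm (its x, y, z), 0.2 to 0.35 kg with slider. Origin: centre of the bar's underside. x runs along the bar, up the slope while it lies in the stand (home end at -x); z is square to its marked face. With the slider home the fin's centre is at x = -50 mm. The gauge may be lifted by the fin.
- slider_c (a joint): distance of this gauge's slider from home, m: 0 = fully home at its stop at the -x end, growing to +x (up the slope). Every slider drags 1.5 to 3.5 N and stays where it is left. A sound one runs to a hard stop at 0.100; the jammed one stops dead far short. Looks do not show it; exactly one of the three jams.
- fin_c (a point): point to pinch on the slider's upright orange fin, 24 long (x) x 14 thick (y) x 38 mm high. Point: on its centre line, 48 mm above the bar's underside, 14 mm below the fin's top. The fin stands on a black saddle 44 x 38 x 8 mm whose top is 24 mm above the bar's underside. Moves with the slider; axes as the gauge's.
- stand: fixed plywood stand: board 225 (up the slope) x 270 mm, sloping 30 degrees, rising to its +x. Origin: on the table under the board's middle. Three lanes side by side along y, 85 mm apart; rails 7 mm and end lips 11 mm high hold a gauge with 1.5 mm play. A lamp bar (22 mm thick, along y) at x = +55, axis 265 mm up, on 14 mm posts at y = +-150 mm, blocks a vertical gripper over the upper half.
- lane_left (a point): middle of the left lane's floor, on the board's top face (stand x = 0, y = +85 mm, 100 mm above the table; left means +y, as the robot sees it); axes as the stand's (z vertical). The origin of a gauge lying in the lane is within 3 mm of it.
- lane_middle (a point): middle of the middle lane's floor, on the board's top face (stand x = 0, y = 0 mm, 100 mm above the table; left means +y, as the robot sees it); axes as the stand's (z vertical). The origin of a gauge lying in the lane is within 3 mm of it.
- lane_right (a point): middle of the right lane's floor, on the board's top face (stand x = 0, y = -85 mm, 100 mm above the table; left means +y, as the robot sees it); axes as the stand's (z vertical). The origin of a gauge lying in the lane is within 3 mm of it.
- red_tray: fixed red open reject tray on the table, 260 x 130 x 35 mm outside (x, y, z), walls and floor 5 mm. Origin: centre of its underside. It stands to the left or to the right of the stand.
- grey_tray: fixed grey open tray of the same size on the other side, with tailor's chalk in it; not to be used. Origin: centre of its underside.
- thread_cone: loose green cone of thread, 60 mm diameter at the foot, 125 mm high, 0.2 kg; origin: centre of its foot. Leave alone.
- pin_tin: loose round steel tin, 80 mm diameter, 35 mm high; origin: centre of its underside. Leave alone.
- cloth_weight: loose grey cloth weight, 60 x 150 x 40 mm (x, y, z) with a wire handle on top up to 71 mm high; origin: centre of its underside. Stands beyond the stand. Leave alone.

How it is judged:
By the outcome, as a careful person would: the job done as asked, in the order asked, and still so for the second after the job is handed in, with the robot touching nothing.
It also fails if it takes over 70 s, if anything falls off the work surface, if the arm or the gripper's body presses on something with over 40 N, if the wrist force passes 120 N, or if a joint passes its speed limit or range.

## Working session

There is one attempt and no reset: what is moved stays moved. The work goes in short steps, Python scripts to look and compute and a shell command to move; the robot and the scene stay as the last step left them, time stands still between calls to the robot, and variables do not carry over. Pictures are saved under pics/ and viewed, about 8 in all and at most 12, crops included, and the job is handed in when it is done.

```bash
mkdir -p pics; ls; python3 - <<'E'
from workcell import ctrl
import cv2,numpy as np
np.set_printoptions(precision=4,suppress=True)
print(ctrl.get_obs(),ctrl.pinch_z)
for n in("scene","side","wrist"):
    im=ctrl.get_image(n); cv2.imwrite(f"pics/{n}0.png",im[:,:,::-1]); print(n,ctrl.camera_info(n))
E
```

```text
pics
{'t': 0.0, 'qpos': array([-0.019 ,  0.4238,  1.6307, -0.    ,  1.0886, -0.019 ]), 'qvel': array([-0.0002, -0.0009, -0.0014,  0.0003,  0.0014, -0.0011]), 'joint_torque': array([  0.0013, -54.4622, -27.3671,   0.0643,   0.0227,  -0.0002]), 'ee_pos': array([624.4467,   0.0327, 221.9128]), 'orientation': array([-2.2207, -2.2207,  0.0016]), 'ft_force': array([0.0092, 0.3145, 0.4811]), 'moment': array([-0.0445,  0.0639, -0.0365]), 'width': 87.90576821814192} 18.700000000000003
scene {'camera_matrix': array([[410.2672,   0.    , 316.2806],
       [  0.    , 410.2672, 199.6229],
       [  0.    ,   0.    ,   1.    ]]), 'k1': -0.002049662477814911, 'R': array([[-0.4123,  0.911 ,  0.0077],
       [ 0.6934,  0.3193, -0.646 ],
       [-0.591 , -0.261 , -0.7633]]), 't': array([ 240.8744, -313.019 , 1399.4479])}
side {'camera_matrix': array([[444.65  ,   0.    , 324.7626],
       [  0.    , 444.65  , 198.6421],
       [  0.    ,   0.    ,   1.    ]]), 'k1': -0.0275794911740014, 'R': array([[-0.9924, -0.1223, -0.0121],
       [-0.0564,  0.5409, -0.8392],
       [ 0.1092, -0.8321, -0.5437]]), 't': array([ 569.5471,  116.5679, 1154.2333])}
wrist {'camera_matrix': array([[329.6363,   0.    , 325.8483],
       [  0.    , 329.6363, 195.3701],
       [  0.    ,   0.    ,   1.    ]]), 'k1': -0.02015622501833356, 'hand_eye': array([[  -0.0008,   -0.9665,   -0.2565,   70.2393],
       [   1.    ,   -0.0011,    0.001 ,   -0.9647],
       [  -0.0012,   -0.2565,    0.9665, -163.0418],
       [   0.    ,    0.    ,    0.    ,    1.    ]])}
```

View pics/scene0.png

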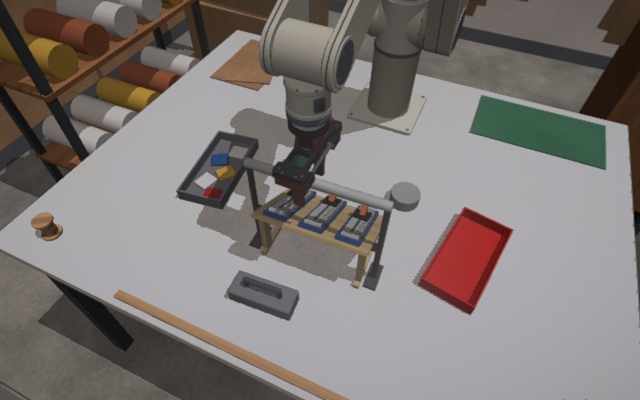

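View pics/side0.png

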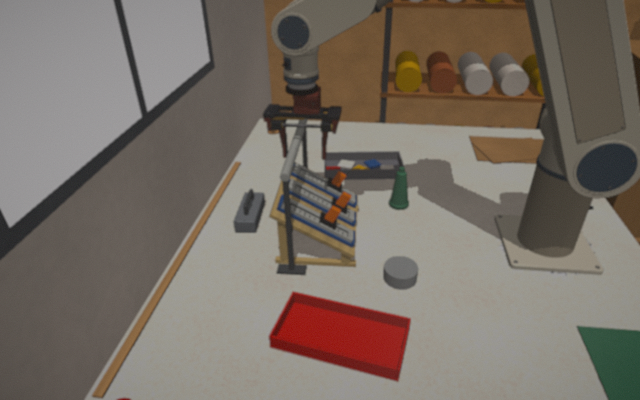

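The scene camera looks back at the robot. It shows the red tray on the robot's left around (467,258), the stand at (320,215), the pin tin at (404,196) and the cloth weight at (263,294). The side view shows the orange fins at about (338,180), (343,201) and (331,214), the cone at (400,188), and the lamp bar running over the stand.

```bash
cat > h.py <<'E'
from workcell import ctrl
import cv2,numpy as np
from scipy.spatial.transform import Rotation as Ro
np.set_printoptions(precision=3,suppress=True)
def tool():
    o=ctrl.get_obs(); return Ro.from_rotvec(o["orientation"]).as_matrix(),np.array(o["ee_pos"])
def cam(n,T=None):
    c=ctrl.camera_info(n)
    if n!="wrist": R,t=c["R"],c["t"]
    else:
        A,p=T or tool(); H=c["hand_eye"]; Rw=A@H[:3,:3]; pw=A@H[:3,3]+p; R=Rw.T; t=-R@pw
    return c["camera_matrix"],c["k1"],np.array(R),np.array(t)
def ray(c,uv):
    K,k,R,t=c; d=np.array([(uv[0]-K[0,2])/K[0,0],(uv[1]-K[1,2])/K[1,1]]); s=d.copy()
    for _ in range(5): s=d/(1+k*(s@s))
    v=R.T@np.array([*s,1]); return -R.T@t,v/np.linalg.norm(v)
def onz(c,uv,z):
    o,v=ray(c,uv); return o+v*(z-o[2])/v[2]
def proj(c,X):
    K,k,R,t=c; x=R@np.asarray(X,float)+t; s=x[:2]/x[2]; s=s*(1+k*(s@s)); return K[:2,:2]@s+K[:2,2]
def tri(rs):
    M=sum(np.eye(3)-np.outer(v,v) for o,v in rs); b=sum((np.eye(3)-np.outer(v,v))@o for o,v in rs); return np.linalg.solve(M,b)
def blobs(im,lo,hi,amin=15):
    h=cv2.cvtColor(im,cv2.COLOR_RGB2HSV); m=cv2.inRange(h,lo,hi)
    n,l,s,c=cv2.connectedComponentsWithStats(m); return [(c[i],s[i]) for i in range(1,n) if s[i,4]>=amin],m
def rd(n): return cv2.imread(n)[:,:,::-1].copy()
E
python3 - <<'E'
from h import *
for n in("scene","side","wrist"):
    im=rd(f"pics/{n}0.png")
    print(n,"orange",[(c,s) for c,s in blobs(im,(4,170,120),(14,255,255),12)[0]])
    print(n,"red",[(c,s) for c,s in blobs(im,(0,200,60),(3,255,255),200)[0]])
    print(n,"green",[(c,s) for c,s in blobs(im,(55,60,30),(85,255,200),60)[0]])
T=cam("scene");S=cam("side")
print("tin",onz(T,(405,190),35),onz(S,(401,266),35))
print("tray scene corners",[onz(T,p,35)[:2] for p in((464,210),(512,232),(473,308),(421,284))])
print("tray side corners",[onz(S,p,35)[:2] for p in((294,297),(410,318),(400,373),(273,341))])
print("cone",onz(S,(400,207),0), "weight",onz(T,(262,305),20))
E
```

```text
scene orange []
scene red []
scene green [(array([540.956, 130.903]), array([ 471,   96,  134,   73, 5296], dtype=int32)), (array([301.316, 160.62 ]), array([297, 156,  11,  11,  79], dtype=int32))]
side orange [(array([445.75 ,  65.333]), array([443,  64,   7,   4,  12], dtype=int32)), (array([342.276, 175.828]), array([340, 173,   6,   8,  29], dtype=int32)), (array([343.225, 198.931]), array([337, 192,  13,  14, 102], dtype=int32)), (array([332.52 , 213.114]), array([326, 206,  15,  15, 123], dtype=int32))]
side red [(array([337.289, 335.176]), array([ 271,  297,  134,   72, 5401], dtype=int32))]
side green [(array([399.697, 190.772]), array([390, 167,  18,  42, 469], dtype=int32)), (array([615.396, 360.242]), array([ 578,  327,   62,   73, 3227], dtype=int32))]
wrist orange [(array([213.209,  58.442]), array([185,  47,  60,  23, 992], dtype=int32)), (array([205.051, 174.434]), array([179, 163,  54,  23, 804], dtype=int32))]
wrist red []
wrist green []
tin [369.871 166.387  35.   ] [373.494 168.303  35.   ]
tray scene corners [array([372.891, 326.004]), array([393.631, 449.326]), array([639.977, 398.521]), array([630.074, 280.321])]
tray side corners [array([604.074, 293.675]), array([358.318, 325.777]), array([380.671, 458.158]), array([623.536, 413.863])]
cone [ 367.627 -131.799    0.   ] weight [818.274 -26.019  20.   ]
```

View pics/wrist0.png

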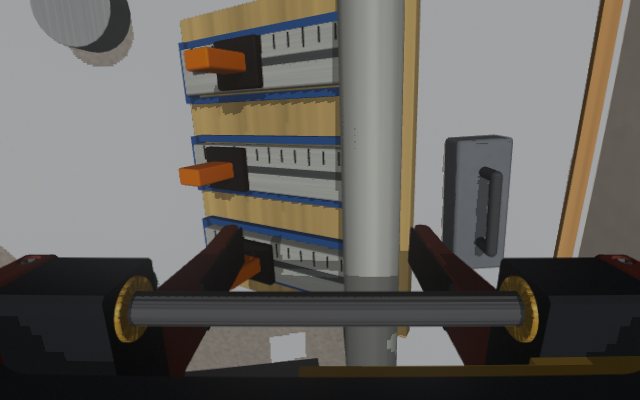

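The wrist view shows the left fin's lower top edge near (185,59) and the middle fin's near (179,174). The right fin is partly hidden behind a finger. The lamp bar runs between the open fingers at columns 340–405.

```bash
python3 - <<'E'
from h import *
im=rd("pics/wrist0.png");W=cam("wrist");S=cam("side");T=cam("scene")
A,p=tool();print(A,p,"cam",ray(W,(320,200))[0])
_,m=blobs(im,(3,150,100),(16,255,255))
for (y0,y1) in((40,85),(150,195)):
    s=m[y0:y1];ys,xs=np.nonzero(s);x0=xs.min();e=ys[xs<=x0+2]+y0
    print("low top edge px",x0,e.min(),e.max(),onz(W,(x0,e.mean()),122.7), 'ends',onz(W,(x0,e.min()),122.7)[1],onz(W,(x0,e.max()),122.7)[1])
# lamp bar edges in wrist
for y in(20,100,200,260): print("bar",y,[onz(W,(x,y),265)[:2] for x in(340,404)])
# board blue lane left ends at z ; tray, weight, tin
print("weight",[onz(W,q,40)[:2] for q in((445,137),(510,137),(512,267),(446,270))])
for c,s in blobs(rd("pics/side0.png"),(4,170,120),(14,255,255),25)[0]: 
    print("side fin at z~125",onz(S,(s[0]+s[2]/2,s[1]+1),130))
print("tray side outside", [onz(S,q,35)[:2] for q in((294,297),(411,318),(400,374),(272,341))])
E
python3 - <<'E'
import cv2
a=cv2.imread('pics/scene0.png')[180:320,210:530]
b=cv2.imread('pics/side0.png')[100:400,180:440]
cv2.imwrite('pics/c1.png',cv2.vconcat([cv2.resize(a,(800,350),interpolation=cv2.INTER_CUBIC)]))
cv2.imwrite('pics/c2.png',cv2.resize(b,(520,600),interpolation=cv2.INTER_CUBIC))
E
```

```text
[[ 0.     1.    -0.001]
 [ 1.    -0.     0.   ]
 [ 0.    -0.001 -1.   ]] [624.577   0.034 222.057] cam [623.808  70.268 385.102]
low top edge px 184 50 68 [517.983 107.092 122.7  ] ends 112.39931419154104 99.78364617031042
low top edge px 179 168 183 [504.369  18.499 122.7  ] ends 23.655990136708994 11.223539154002879
bar 20 [array([628.534,  98.638]), array([649.809,  98.68 ])]
bar 100 [array([628.776,  72.995]), array([651.245,  73.012])]
bar 200 [array([629.138,  36.584]), array([653.387,  36.561])]
bar 260 [array([629.395,  11.785]), array([654.902,  11.732])]
weight [array([747.45 ,  41.269]), array([815.595,  41.437]), array([ 839.354, -107.348]), array([ 762.68 , -110.751])]
side fin at z~125 [532.433 -82.275 130.   ]
side fin at z~125 [522.627  14.224 130.   ]
side fin at z~125 [541.142  80.03  130.   ]
tray side outside [array([604.074, 293.675]), array([356.295, 325.557]), array([380.704, 460.245]), array([625.466, 414.087])]
```

View pics/c2.png

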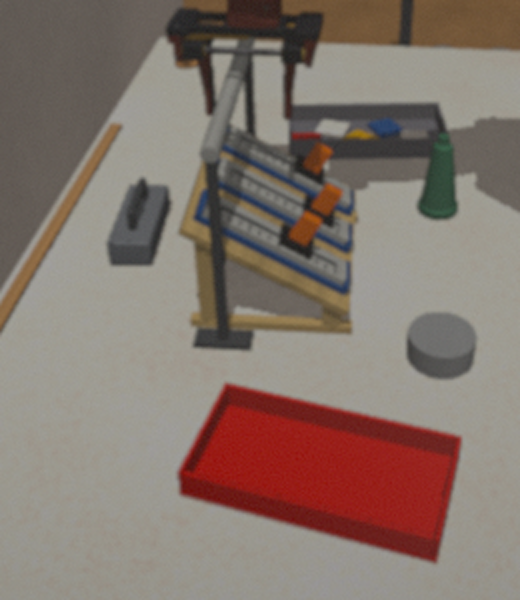

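```bash
python3 -m inch '[{"xyz":[0,0,-4.5],"spin":0},{"xyz":[0,0,-9],"spin":0},{"xyz":[0,0,-11],"spin":0},{"xyz":[0.5,-3,-11],"spin":-8},{"xyz":[1,-6,-11],"spin":-16},{"xyz":[1.5,-9,-11],"spin":-24},{"xyz":[2,-12.5,-11],"spin":-32},{"xyz":[2,-12.5,-11],"spin":-40},{"xyz":[2,-12.5,-11],"spin":-48},{"xyz":[2,-12.5,-11],"spin":-56},{"xyz":[2,-12.5,-11],"spin":-64},{"xyz":[2,-12.5,-11],"spin":-72},{"xyz":[2,-12.5,-11],"spin":-80},{"xyz":[2,-12.5,-11],"spin":-88},{"xyz":[2,-12.5,-11],"spin":-92},{"xyz":[2,-12.5,-11],"spin":-92},{"xyz":[2,-12.5,-11],"spin":-92}]' 0
python3 - <<'E'
from h import *
A,p=tool();print(A,p)
im=ctrl.get_image("wrist");cv2.imwrite("pics/w1.png",im[:,:,::-1])
W=cam("wrist",(A,p))
for c,s in blobs(im,(3,150,100),(16,255,255),100)[0]: print(c,s)
print("red",[(c,s) for c,s in blobs(im,(0,200,60),(3,255,255),100)[0]])
E
```

```text
t: 1.85
ee_pos: [499.6, 20.0, 332.1]
orientation: [0.052, -3.14, -0.0]
ft_force: [-0.1, 0.0, -1.0]
width: 87.7
[[-0.999 -0.033 -0.001]
 [-0.033  0.999  0.   ]
 [ 0.001  0.    -1.   ]] [499.568  20.032 332.083]
[323.127 189.567] [317 177  13  27 323]
[248.183 207.741] [241 195  18  26 301]
[398.571 210.186] [391 198  15  26 296]
red [(array([560.643, 159.86 ]), array([  493,    63,   147,   195, 13098], dtype=int32)), (array([528.877, 109.908]), array([511,  66,  36,  94, 163], dtype=int32)), (array([106.273, 207.691]), array([ 89, 193,  35,  31, 780], dtype=int32))]
```

View pics/w1.png

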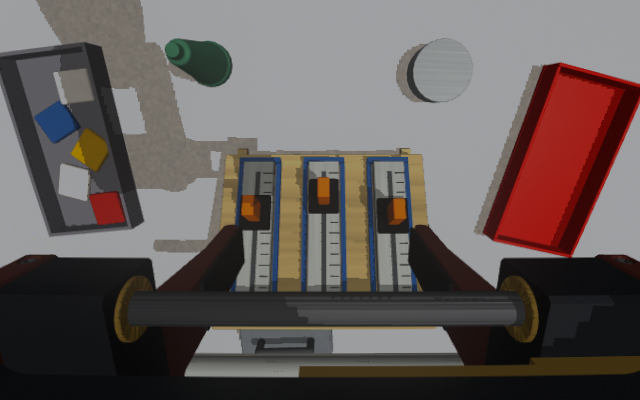

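The wrist view now shows all three lanes. The fin tops are at (397,203), (323,184) and (250,205). The middle slider looks home, while the left and right ones appear to start part-way up. The red tray is on the image right, with corners near (559,65), (640,85), (570,257) and (487,233).

```bash
python3 - <<'E'
from h import *
im=rd("pics/w1.png");W=cam("wrist")
h=cv2.cvtColor(im,cv2.COLOR_RGB2HSV);m=cv2.inRange(h,(105,120,60),(125,255,255))
m[:150]=0;m[225:]=0
def onslope(uv,ox,oy,th,hh):
    n=np.array([-.5*np.cos(th),-.5*np.sin(th),.866]);P=np.array([ox,oy,100])+n*hh
    o,v=ray(W,uv);return o+v*((P-o)@n)/(v@n)
ox,oy,th=588,20.5,np.radians(2)
for it in range(2):
  mids={}
  for r in(165,172,215,222):
    xs=np.nonzero(m[r])[0];g=np.split(xs,np.nonzero(np.diff(xs)>3)[0]+1)
    g=[q for q in g if len(q)>=2]
    if it==0: print(r,[(q[0],q[-1]) for q in g])
    c=[q.mean() for q in g]
    if len(c)==6: mids[r]=[onslope(((c[i]+c[i+1])/2,r),ox,oy,th,7) for i in(0,2,4)]
for r in mids: print(r,np.array(mids[r]))
# board low edge corners
print("board low corners",onz(W,(225,155),44),onz(W,(424,156),44))
# lowest edge of frame: top row of blue per lane
for a,b in((235,285),(300,350),(362,415)):
    rr=np.nonzero(m[:,a:b].sum(1)>255*20)[0]; print("low lip rows",rr.min(),rr.max(),onslope(((a+b)/2,rr.min()),ox,oy,th,11))
# fins: low top edge
_,f=blobs(im,(3,150,100),(16,255,255))
for a,b in((235,265),(310,335),(385,410)):
    ys,xs=np.nonzero(f[150:230,a:b]);ys+=150;xs+=a;y0=ys.min();e=xs[ys==y0+1]
    print("fin low top",e.min(),e.max(),y0,onslope(((e.min()+e.max())/2,y0),ox,oy,th,62))
print("tray",[onz(W,q,35)[:2] for q in((559,64),(486,233),(571,257))])
print("tin",onz(W,(443,70),35),"cone top",onz(W,(178,50),125),"cone foot",onz(W,(215,66),0))
E
```

```text
165 [(np.int64(240), np.int64(242)), (np.int64(277), np.int64(280)), (np.int64(304), np.int64(306)), (np.int64(341), np.int64(343)), (np.int64(367), np.int64(370)), (np.int64(405), np.int64(407))]
172 [(np.int64(240), np.int64(242)), (np.int64(277), np.int64(280)), (np.int64(304), np.int64(306)), (np.int64(341), np.int64(343)), (np.int64(367), np.int64(370)), (np.int64(405), np.int64(407))]
215 [(np.int64(237), np.int64(238)), (np.int64(275), np.int64(278)), (np.int64(303), np.int64(306)), (np.int64(341), np.int64(344)), (np.int64(369), np.int64(372)), (np.int64(408), np.int64(411))]
222 [(np.int64(236), np.int64(238)), (np.int64(275), np.int64(278)), (np.int64(303), np.int64(306)), (np.int64(341), np.int64(344)), (np.int64(369), np.int64(372)), (np.int64(409), np.int64(411))]
165 [[505.704 -67.771  58.818]
 [502.976  17.509  58.962]
 [500.192 102.758  59.074]]
172 [[514.252 -66.977  63.766]
 [511.532  17.798  63.905]
 [508.77  102.544  64.019]]
215 [[564.745 -65.867  92.924]
 [561.959  19.503  93.037]
 [559.211 104.846  93.17 ]]
222 [[572.63  -65.447  97.482]
 [569.841  19.769  97.59 ]
 [567.103 104.959  97.727]]
board low corners [ 495.902 -118.243   44.   ] [488.499 155.351  44.   ]
low lip rows 158 160 [496.384 -67.41   58.066]
low lip rows 158 160 [493.62   19.219  58.217]
low lip rows 157 160 [489.614 103.856  57.611]
fin low top 243 253 195 [527.108 -66.87  134.694]
fin low top 318 328 177 [505.826  17.401 124.112]
fin low top 393 404 198 [524.637 103.368 136.699]
tray [array([361.543, 324.867]), array([601.92 , 264.051]), array([637.447, 403.166])]
tin [375.258 171.175  35.   ] cone top [ 374.772 -138.49   125.   ] cone foot [ 376.35  -140.216    0.   ]
```

```bash
cat >> h.py <<'E'
O=np.array([589.5,20.5]);TH=np.radians(1.95)
def target(ly,s,d,h):
    x=(s-50-d)*.866-.5*h; z=100+(s-50-d)*.5+.866*h-18.7; c,sn=np.cos(TH),np.sin(TH)
    return np.array([O[0]+c*x-sn*ly,O[1]+sn*x+c*ly,z])
def shift(X):
    A,p=tool(); return A.T@(np.asarray(X)-p)/10
def fin_s(im,ly,top=62,W=None):
    "slider estimate from low top edge of fin"
    W=W or cam("wrist")
    return None
E
python3 - <<'E'
from h import *
A,p=tool();print(p,np.degrees(np.arctan2(-A[1,0],-A[0,0])))
X=target(85,25,18,56);print(X,shift(X))
E
```

```text
[499.627  20.051 332.127] 1.8958092897270187
[521.407 103.231 108.296] [-2.483  8.24  22.38 ]
```

```bash
python3 -m inch '[{"xyz":[-1.2,4.2,3],"spin":0},{"xyz":[-2.5,8.2,6],"spin":0},{"xyz":[-2.5,8.2,10],"spin":0},{"xyz":[-2.5,8.2,14],"spin":0},{"xyz":[-2.5,8.2,18],"spin":0},{"xyz":[-2.5,8.2,20.5],"spin":0},{"xyz":[-2.5,8.2,22],"spin":0},{"xyz":[-2.5,8.2,22.4],"spin":0},{"xyz":[-2.5,8.2,22.4],"spin":0},{"xyz":[-2.5,8.2,22.4],"spin":0}]' 0.5
python3 - <<'E'
from h import *
print(shift(target(85,25,18,56)))
im=ctrl.get_image("wrist");cv2.imwrite("pics/w2.png",im[:,:,::-1])
E
```

```text
t: 2.9
ee_pos: [522.3, 102.9, 109.0]
orientation: [-0.051, 3.141, 0.0]
ft_force: [0.2, 0.4, 0.3]
width: 43.9
[0.088 0.035 0.068]
```

View pics/w2.png

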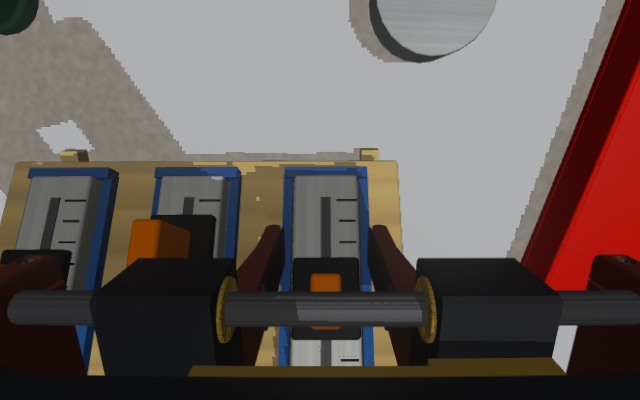

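The left fin (325,285) sits centred between the half-open fingers. I'll pinch it and start up the slope.

```bash
python3 -m inch '[{"xyz":[0,0,0],"spin":0},{"xyz":[0,0,0],"spin":0},{"xyz":[0,0,0],"spin":0},{"xyz":[0,0,0],"spin":0},{"xyz":[0,0,0],"spin":0},{"xyz":[-0.43,0,-0.25],"spin":0},{"xyz":[-0.87,0,-0.5],"spin":0},{"xyz":[-1.3,0,-0.75],"spin":0},{"xyz":[-1.73,0,-1.0],"spin":0},{"xyz":[-1.73,0,-1.0],"spin":0}]' 1
python3 - <<'E'
from h import *
im=ctrl.get_image("side");cv2.imwrite("pics/s1.png",im[:,:,::-1])
print([(c,s) for c,s in blobs(im,(4,150,100),(16,255,255),20)[0]])
S=cam("side")
for s in(25,35,45): 
    X=target(85,s,0,62)+[0,0,18.7];print(s,proj(S,X))
E
```

```text
t: 3.95
ee_pos: [540.6, 103.5, 119.7]
orientation: [-0.051, 3.14, 0.001]
ft_force: [-3.4, -0.8, 4.6]
width: 13.4
[(array([470.231,   1.192]), array([466,   0,  10,   4,  26], dtype=int32)), (array([509.111,   1.611]), array([504,   0,  12,   4,  36], dtype=int32)), (array([444.049,  66.284]), array([435,  63,  20,  10, 102], dtype=int32)), (array([427.85 ,  91.047]), array([388,  83,  84,  13, 379], dtype=int32)), (array([494.868,  94.066]), array([483,  87,  31,  11, 106], dtype=int32)), (array([530.393,  95.803]), array([515,  90,  35,   9, 117], dtype=int32)), (array([319.774, 212.484]), array([317, 209,   6,   7,  31], dtype=int32))]
25 [335.447 208.818]
35 [331.78  206.917]
45 [328.1   205.009]
```

```bash
python3 -m inch '[{"xyz":[-0.43,0,-0.25],"spin":0},{"xyz":[-0.87,0,-0.5],"spin":0},{"xyz":[-1.3,0,-0.75],"spin":0},{"xyz":[-1.73,0,-1.0],"spin":0},{"xyz":[-2.17,0,-1.25],"spin":0},{"xyz":[-2.6,0,-1.5],"spin":0},{"xyz":[-2.6,0,-1.5],"spin":0}]' 1
python3 -m inch '[{"xyz":[-0.43,0,-0.25],"spin":0},{"xyz":[-0.87,0,-0.5],"spin":0},{"xyz":[-1.3,0,-0.75],"spin":0},{"xyz":[-1.5,0,-0.87],"spin":0},{"xyz":[-1.5,0,-0.87],"spin":0}]' 1
python3 - <<'E'
from h import *
print(shift(target(85,100,18,56)))
E
```

```text
t: 4.7
ee_pos: [567.9, 104.5, 135.4]
orientation: [-0.051, 3.137, 0.001]
ft_force: [-2.2, -0.3, 4.1]
width: 13.5
t: 5.2
ee_pos: [583.7, 105.0, 144.6]
orientation: [-0.051, 3.135, 0.001]
ft_force: [-3.5, 0.1, 2.8]
width: 13.4
[-0.264  0.033 -0.122]
```

```bash
python3 -m inch '[{"xyz":[-0.17,0,-0.1],"spin":0},{"xyz":[-0.35,0,-0.2],"spin":0},{"xyz":[-0.35,0,-0.2],"spin":0}]' 1
python3 -m inch '[{"xyz":[-0.17,0,-0.1],"spin":0},{"xyz":[-0.26,0,-0.15],"spin":0},{"xyz":[-0.26,0,-0.15],"spin":0}]' 1
python3 - <<'E'
from h import *
print(shift(target(85,100,18,56)))
im=ctrl.get_image("side");cv2.imwrite("pics/s2.png",cv2.resize(im[120:260,220:420,::-1],(800,560),interpolation=cv2.INTER_CUBIC))
E
```

```text
t: 5.5
ee_pos: [585.8, 105.1, 145.9]
orientation: [-0.051, 3.139, 0.001]
ft_force: [-7.4, -0.4, 2.3]
width: 13.3
t: 5.8
ee_pos: [585.8, 105.1, 146.1]
orientation: [0.051, -3.138, -0.0]
ft_force: [-10.1, -0.7, -0.6]
width: 13.2
[-0.057  0.034  0.035]
```

View pics/s2.png

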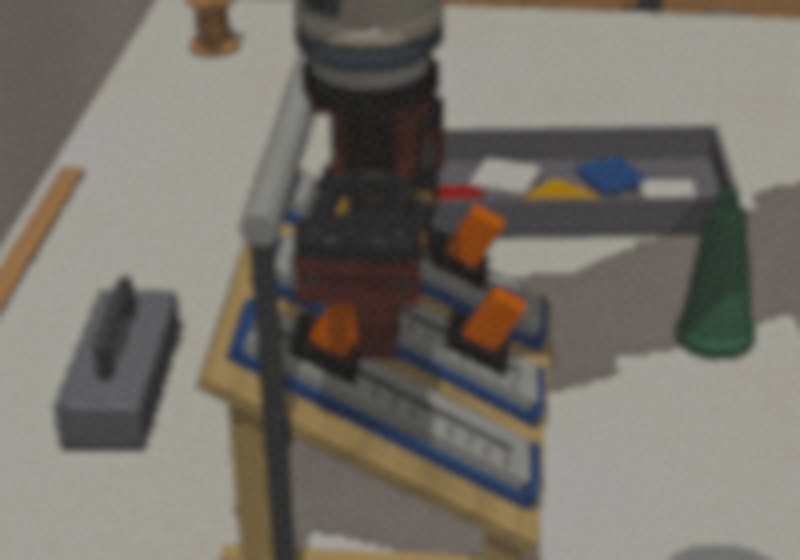

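The left slider stops at 100 mm with 10 N, so it runs its full length. Bringing it home.

```bash
python3 -m inch '[{"xyz":[0.43,0,0.25],"spin":0},{"xyz":[1.3,0,0.75],"spin":0},{"xyz":[2.17,0,1.25],"spin":0},{"xyz":[3.03,0,1.75],"spin":0},{"xyz":[3.9,0,2.25],"spin":0},{"xyz":[4.76,0,2.75],"spin":0},{"xyz":[5.63,0,3.25],"spin":0},{"xyz":[6.5,0,3.75],"spin":0},{"xyz":[7.36,0,4.25],"spin":0},{"xyz":[8.05,0,4.65],"spin":0},{"xyz":[8.05,0,4.65],"spin":0}]' 1
python3 -m inch '[{"xyz":[0.26,0,0.15],"spin":0},{"xyz":[0.52,0,0.3],"spin":0},{"xyz":[0.78,0,0.45],"spin":0},{"xyz":[0.78,0,0.45],"spin":0}]' 1
python3 - <<'E'
from h import *
print(shift(target(85,0,18,56)))
E
```

```text
t: 6.95
ee_pos: [503.4, 102.3, 99.1]
orientation: [0.051, -3.135, 0.0]
ft_force: [2.7, 0.0, -2.7]
width: 13.3
t: 7.35
ee_pos: [496.1, 102.2, 94.8]
orientation: [0.051, -3.137, -0.0]
ft_force: [3.4, -0.0, -0.9]
width: 13.4
[-0.371  0.02  -0.097]
```

```bash
python3 -m inch '[{"xyz":[0.17,0,0.1],"spin":0},{"xyz":[0.35,0,0.2],"spin":0},{"xyz":[0.35,0,0.2],"spin":0}]' 1
python3 -m inch '[{"xyz":[0.17,0,0.1],"spin":0},{"xyz":[0.35,0,0.2],"spin":0},{"xyz":[0.35,0,0.2],"spin":0}]' 1
python3 - <<'E'
from h import *
im=ctrl.get_image("side");cv2.imwrite("pics/s3.png",cv2.resize(im[120:260,220:420,::-1],(800,560),interpolation=cv2.INTER_CUBIC))
E
```

```text
t: 7.65
ee_pos: [495.3, 102.3, 94.4]
orientation: [-0.051, 3.14, 0.001]
ft_force: [5.9, -1.5, 8.9]
width: 13.4
t: 7.95
ee_pos: [495.0, 102.4, 94.3]
orientation: [-0.052, 3.133, 0.002]
ft_force: [6.6, -1.2, 12.3]
width: 13.3
```

View pics/s3.png

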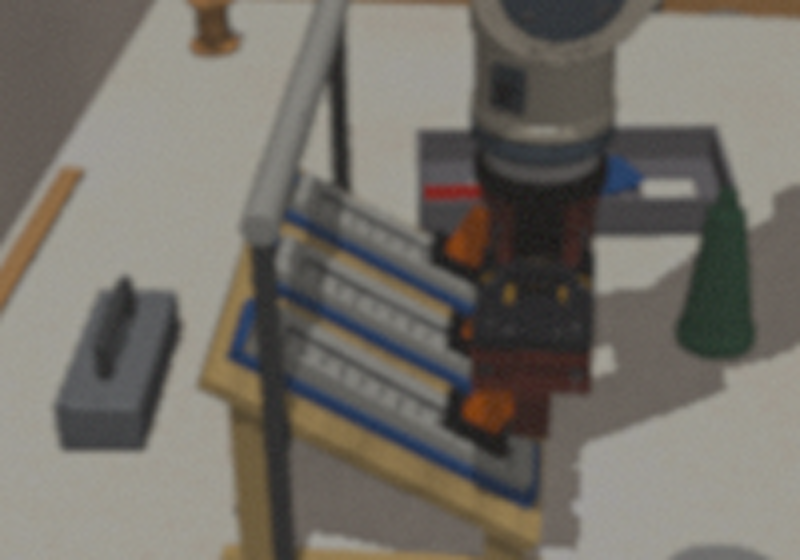

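The left slider has come to its home stop: the tool no longer moves as force builds, and the fin is at the lower end at (487,412) in the crop. Releasing and moving above the middle lane.

```bash
python3 -m inch '[{"xyz":[-0.3,0,-0.2],"spin":0},{"xyz":[-0.3,0,-0.2],"spin":0},{"xyz":[-0.3,0,-0.2],"spin":0},{"xyz":[-0.3,0,-3],"spin":0},{"xyz":[-0.3,0,-7],"spin":0},{"xyz":[-0.3,-4.2,-11],"spin":0},{"xyz":[-0.3,-8.4,-15],"spin":0},{"xyz":[-0.3,-8.4,-15],"spin":0},{"xyz":[-0.3,-8.4,-15],"spin":0}]' 0.5
cat >> h.py <<'E'
def fins(im,W,cols):
    _,f=blobs(im,(3,150,100),(16,255,255))
    for a,b in cols:
        ys,xs=np.nonzero(f[100:260,a:b])
        if len(ys)<20: continue
        ys+=100;xs+=a;y0=ys.min();e=xs[ys==y0+1];uv=((e.min()+e.max())/2,y0-.5)
        c,sn=np.cos(TH),np.sin(TH);n=np.array([-.5*c,-.5*sn,.866]);P=np.array([*O,100])+n*62
        o,v=ray(W,uv);X=o+v*((P-o)@n)/(v@n);d=X[:2]-O
        xs_,y_=c*d[0]+sn*d[1],-sn*d[0]+c*d[1]
        print("px",uv,"lane y %.1f s %.1f"%(y_,(xs_+31)/.866+62))
E
python3 - <<'E'
from h import *
T=tool();im=ctrl.get_image("wrist");cv2.imwrite("pics/w3.png",im[:,:,::-1])
_,m=blobs(im,(3,150,100),(16,255,255));print([(c,s) for c,s in blobs(im,(3,150,100),(16,255,255),100)[0]])
fins(im,cam("wrist",T),[(int(s[0]-3),int(s[0]+s[2]+3)) for c,s in blobs(im,(3,150,100),(16,255,255),100)[0] if s[3]>8])
print(T[1],shift(target(0,0,18,56)))
W=None
E
python3 - <<'E'
from h import *
im=rd("pics/w1.png") # reference, pose known
A=np.array([[-.999,-.033,-.001],[-.033,.999,0],[.001,0,-1]]);fins(im,cam("wrist",(A,np.array([499.6,20,332.1]))),[(235,265),(310,335),(385,410)])
E
```

```text
t: 8.9
ee_pos: [499.9, 17.4, 245.0]
orientation: [-0.048, 3.131, 0.002]
ft_force: [0.6, 0.3, -0.3]
width: 44.1
[(array([420.549, 205.449]), array([408, 190,  22,  33, 468], dtype=int32)), (array([325.544, 210.146]), array([318, 195,  16,  33, 487], dtype=int32)), (array([228.284, 233.612]), array([219, 219,  25,  30, 451], dtype=int32))]
px (np.float64(420.5), np.float64(189.5)) lane y 85.5 s -3.5
px (np.float64(325.0), np.float64(194.5)) lane y -0.4 s 0.7
px (np.float64(228.0), np.float64(218.5)) lane y -85.8 s 22.1
[499.869  17.369 245.033] [-0.248 -0.104 14.78 ]
px (np.float64(248.0), np.float64(194.5)) lane y -85.5 s 21.6
px (np.float64(323.0), np.float64(176.5)) lane y -0.3 s 0.3
px (np.float64(398.5), np.float64(197.5)) lane y 85.2 s 25.5
```

```bash
python3 -m inch '[{"xyz":[-0.25,-0.1,4],"spin":0},{"xyz":[-0.25,-0.1,8],"spin":0},{"xyz":[-0.25,-0.1,12],"spin":0},{"xyz":[-0.25,-0.1,14.2],"spin":0},{"xyz":[-0.25,-0.1,14.8],"spin":0},{"xyz":[-0.25,-0.1,14.8],"spin":0},{"xyz":[-0.25,-0.1,14.8],"spin":0}]' 0.5
python3 -m inch '[{"xyz":[0,0,0],"spin":0},{"xyz":[0,0,0],"spin":0},{"xyz":[0,0,0],"spin":0},{"xyz":[0,0,0],"spin":0},{"xyz":[-0.43,0,-0.25],"spin":0},{"xyz":[-0.87,0,-0.5],"spin":0},{"xyz":[-1.3,0,-0.75],"spin":0},{"xyz":[-1.73,0,-1.0],"spin":0},{"xyz":[-1.73,0,-1.0],"spin":0}]' 1
python3 - <<'E'
from h import *
print(shift(target(0,100,18,56)))
E
```

```text
t: 9.65
ee_pos: [502.8, 18.2, 95.8]
orientation: [-0.05, 3.134, 0.003]
ft_force: [0.1, -0.5, 1.0]
width: 44.1
t: 10.55
ee_pos: [521.2, 18.6, 106.5]
orientation: [-0.05, 3.132, 0.003]
ft_force: [-1.6, -1.7, 5.9]
width: 13.3
[-6.838 -0.022 -3.864]
```

```bash
for i in 1 2 3; do python3 -m inch '[{"xyz":[-0.43,0,-0.25],"spin":0},{"xyz":[-0.87,0,-0.5],"spin":0},{"xyz":[-1.3,0,-0.75],"spin":0},{"xyz":[-1.73,0,-1.0],"spin":0},{"xyz":[-1.73,0,-1.0],"spin":0}]' 1 | grep -E "ee_pos|ft"; done
python3 - <<'E'
from h import *
print(shift(target(0,100,18,56)))
E
```

```text
ee_pos: [539.8, 19.2, 117.3]
ft_force: [-0.3, -0.7, 3.4]
ee_pos: [558.4, 19.7, 128.0]
ft_force: [0.1, 0.4, 1.2]
ee_pos: [576.9, 20.4, 138.8]
ft_force: [1.7, 0.6, -0.7]
[-1.243 -0.027 -0.68 ]
```

```bash
python3 - <<'E'
from h import *
im=ctrl.get_image("wrist");s=ctrl.get_image("side");o=ctrl.get_obs();print(o["width"],o["ft_force"],o["moment"])
a=im[:,:,::-1][100:400,120:520];b=cv2.resize(s[120:260,260:400,::-1],(400,400),interpolation=cv2.INTER_CUBIC)[:300]
cv2.imwrite("pics/m1.png",cv2.hconcat([a,b]))
E
```

```text
13.504484470414294 [ 1.4    0.296 -0.223] [ 0.199 -0.309  0.019]
```

View pics/m1.png

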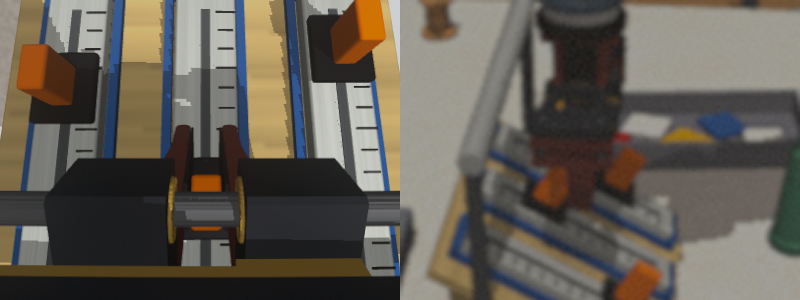

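The middle slider is moving with the gripper; it is now past the left fin and high up its lane. Continuing to the stop.

```bash
python3 -m inch '[{"xyz":[-0.43,0,-0.25],"spin":0},{"xyz":[-0.87,0,-0.5],"spin":0},{"xyz":[-0.87,0,-0.5],"spin":0}]' 1 | grep -E "ee_pos|ft"; for i in 1 2; do python3 -m inch '[{"xyz":[-0.17,0,-0.1],"spin":0},{"xyz":[-0.35,0,-0.2],"spin":0},{"xyz":[-0.35,0,-0.2],"spin":0}]' 1| grep -E "ee_pos|ft"; done
python3 - <<'E'
from h import *
print(shift(target(0,100,18,56)))
E
```

```text
ee_pos: [586.0, 20.7, 144.2]
ft_force: [0.3, 0.2, -1.9]
ee_pos: [588.4, 20.7, 145.8]
ft_force: [-4.2, -0.3, -3.3]
ee_pos: [588.5, 20.7, 146.6]
ft_force: [-10.7, -0.9, -2.1]
[-0.067 -0.024  0.082]
```

The middle slider stops at 100 mm too, so it is sound. Returning it home.

```bash
python3 -m inch '[{"xyz":[0.43,0,0.25],"spin":0},{"xyz":[1.3,0,0.75],"spin":0},{"xyz":[2.17,0,1.25],"spin":0},{"xyz":[3.03,0,1.75],"spin":0},{"xyz":[3.9,0,2.25],"spin":0},{"xyz":[4.76,0,2.75],"spin":0},{"xyz":[5.63,0,3.25],"spin":0},{"xyz":[6.5,0,3.75],"spin":0},{"xyz":[7.36,0,4.25],"spin":0},{"xyz":[8.05,0,4.65],"spin":0},{"xyz":[8.4,0,4.85],"spin":0},{"xyz":[8.6,0,5.0],"spin":0},{"xyz":[8.6,0,5.0],"spin":0}]' 1 | grep -E "ee_pos|ft"
for i in 1 2 3; do python3 -m inch '[{"xyz":[0.17,0,0.1],"spin":0},{"xyz":[0.35,0,0.2],"spin":0},{"xyz":[0.35,0,0.2],"spin":0}]' 1| grep -E "ee_pos|ft"; done
```

```text
ee_pos: [502.1, 18.0, 95.9]
ft_force: [-0.2, -0.9, -1.3]
ee_pos: [499.2, 17.9, 94.1]
ft_force: [3.2, -0.1, 0.1]
ee_pos: [498.7, 17.8, 93.7]
ft_force: [5.3, 0.5, 8.9]
ee_pos: [498.7, 17.8, 93.5]
ft_force: [5.8, -0.2, 11.2]
```

Home stop felt again, as on the left. Release and look down over the right lane.

```bash
python3 -m inch '[{"xyz":[-0.3,0,-0.2],"spin":0},{"xyz":[-0.3,0,-0.2],"spin":0},{"xyz":[-0.3,0,-0.2],"spin":0},{"xyz":[-0.3,0,-3],"spin":0},{"xyz":[-0.3,0,-7],"spin":0},{"xyz":[-1,-4.2,-11],"spin":0},{"xyz":[-2,-8.5,-15],"spin":0},{"xyz":[-2,-8.5,-15],"spin":0},{"xyz":[-2,-8.5,-15],"spin":0}]' 0.5
python3 - <<'E'
from h import *
T=tool();im=ctrl.get_image("wrist");cv2.imwrite("pics/w4.png",im[:,:,::-1])
bl=[(c,s) for c,s in blobs(im,(3,150,100),(16,255,255),100)[0] if s[3]>8]
fins(im,cam("wrist",T),[(int(s[0]-3),int(s[0]+s[2]+3)) for c,s in bl])
print(T[1],shift(target(-85,21.5,18,56)))
E
```

```text
t: 16.15
ee_pos: [519.0, -68.1, 244.7]
orientation: [-0.045, 3.119, 0.002]
ft_force: [0.5, 0.1, 0.8]
width: 44.1
px (np.float64(423.0), np.float64(170.5)) lane y 0.2 s -3.1
px (np.float64(519.5), np.float64(169.5)) lane y 86.4 s -3.7
px (np.float64(326.5), np.float64(198.5)) lane y -85.2 s 21.7
[518.987 -68.094 244.662] [-0.389 -0.031 13.653]
```

Left and middle both read home, each resting on its lower lip. The right one should therefore be the jammed gauge; I'll pinch its fin squarely and run it up.

```bash
python3 - <<'E'
from h import *
print(shift(target(-85,21.7,1,51)),target(-85,21.7,1,51))
E
```

```text
[-2.136 -0.023 13.259] [541.548 -66.182 110.816]
```

```bash
python3 -m inch '[{"xyz":[-1,0,4],"spin":0},{"xyz":[-2.1,0,8],"spin":0},{"xyz":[-2.1,0,11],"spin":0},{"xyz":[-2.1,0,12.8],"spin":0},{"xyz":[-2.1,0,13.2],"spin":0},{"xyz":[-2.1,0,13.2],"spin":0},{"xyz":[-2.1,0,13.2],"spin":0}]' 0.5
python3 -m inch '[{"xyz":[0,0,0],"spin":0},{"xyz":[0,0,0],"spin":0},{"xyz":[0,0,0],"spin":0},{"xyz":[0,0,0],"spin":0},{"xyz":[-0.26,0,-0.15],"spin":0},{"xyz":[-0.52,0,-0.3],"spin":0},{"xyz":[-0.78,0,-0.45],"spin":0},{"xyz":[-0.87,0,-0.5],"spin":0},{"xyz":[-0.87,0,-0.5],"spin":0}]' 1
python3 - <<'E'
from h import *
print(shift(target(-85,21.7,1,51)),shift(target(-85,31.7,1,51)))
E
```

```text
t: 16.9
ee_pos: [541.1, -65.4, 111.6]
orientation: [-0.048, 3.122, 0.004]
ft_force: [1.2, 0.5, 0.2]
width: 43.8
t: 17.8
ee_pos: [549.6, -65.1, 116.7]
orientation: [-0.048, 3.123, 0.004]
ft_force: [-3.5, -0.4, 0.8]
width: 13.9
[ 0.814 -0.086  0.576] [-0.061 -0.082  0.092]
```

```bash
for i in 1 2 3 4; do python3 -m inch '[{"xyz":[-0.26,0,-0.15],"spin":0},{"xyz":[-0.52,0,-0.3],"spin":0},{"xyz":[-0.52,0,-0.3],"spin":0}]' 1| grep -E "ee_pos|ft"; done
```

```text
ee_pos: [555.4, -64.9, 120.1]
ft_force: [-1.7, -0.4, 1.1]
ee_pos: [560.8, -64.8, 123.2]
ft_force: [-2.6, -0.4, -1.4]
ee_pos: [560.6, -64.6, 124.3]
ft_force: [-14.3, -4.0, -3.2]
ee_pos: [560.4, -64.6, 125.4]
ft_force: [-16.2, -4.0, -0.3]
```

The right slider stops dead at about 44 mm with over 14 N, so this is the jammed one. I'll relax the push, then lift square to the slope.

```bash
python3 -m inch '[{"xyz":[0.2,0,0.25],"spin":0},{"xyz":[0.2,0,0.25],"spin":0},{"xyz":[0.45,0,-0.18],"spin":0},{"xyz":[0.7,0,-0.6],"spin":0},{"xyz":[1.2,0,-1.5],"spin":0},{"xyz":[1.7,0,-2.35],"spin":0},{"xyz":[2.2,0,-3.2],"spin":0},{"xyz":[2.2,0,-3.2],"spin":0}]' 1
python3 - <<'E'
from h import *
im=ctrl.get_image("wrist");s=ctrl.get_image("side")
a=im[:,:,::-1][100:400,120:520];b=cv2.resize(s[90:230,260:400,::-1],(400,400),interpolation=cv2.INTER_CUBIC)[:300]
cv2.imwrite("pics/m2.png",cv2.hconcat([a,b]))
E
```

```text
t: 19.8
ee_pos: [538.6, -65.5, 159.1]
orientation: [0.049, -3.139, -0.005]
ft_force: [0.0, -0.0, -3.2]
width: 13.8
```

View pics/m2.png

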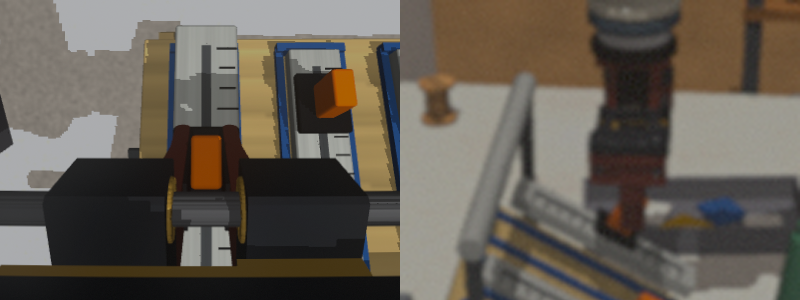

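The gauge is clear of its lane, still tilted with the slope, and the neighbours are untouched. Carrying it back from under the lamp, up, and left toward the tray.

```bash
python3 -m inch '[{"xyz":[2,0,-0.3],"spin":0},{"xyz":[5,0,-1],"spin":0},{"xyz":[8,0,-2.5],"spin":0},{"xyz":[8,0,-6],"spin":0},{"xyz":[8,0,-10],"spin":0},{"xyz":[8,2,-14],"spin":0},{"xyz":[8,6,-17],"spin":0},{"xyz":[8,10,-17],"spin":0},{"xyz":[8,14,-17],"spin":0},{"xyz":[8,18,-17],"spin":0},{"xyz":[8,22,-17],"spin":0},{"xyz":[8,25,-17],"spin":0},{"xyz":[8,26,-17],"spin":0},{"xyz":[8,26,-17],"spin":0},{"xyz":[8,26,-17],"spin":0}]' 1
python3 - <<'E'
from h import *
T=tool();im=ctrl.get_image("wrist");cv2.imwrite("pics/w5.png",im[:,:,::-1]);W=cam("wrist",T);print(T[1])
h=cv2.cvtColor(im,cv2.COLOR_RGB2HSV);m=cv2.inRange(h,(0,170,50),(4,255,255))|cv2.inRange(h,(176,170,50),(180,255,255))
n,l,s,c=cv2.connectedComponentsWithStats(m);i=1+np.argmax(s[1:,4]);print(s[i])
cn=max(cv2.findContours((l==i).astype(np.uint8),0,1)[0],key=cv2.contourArea)
hu=cv2.convexHull(cn);P=cv2.approxPolyDP(hu,6,True)[:,0];print(P.tolist());print(np.array([onz(W,q,35)[:2] for q in P]))
pts=np.array([onz(W,q[0],35)[:2] for q in hu],np.float32);print(cv2.minAreaRect(pts))
E
```

```text
t: 21.4
ee_pos: [451.0, 190.6, 328.7]
orientation: [0.049, -3.138, -0.004]
ft_force: [0.5, -0.9, -3.2]
width: 13.7
[451.013 190.601 328.691]
[  376    96   141   172 14286]
[[428, 96], [516, 118], [463, 267], [376, 257]]
[[360.022 325.35 ]
 [384.443 449.018]
 [608.259 406.584]
 [595.131 271.96 ]]
((489.2359313964844, 360.92901611328125), (136.94271850585938, 242.0365753173828), 78.92110443115234)
```

View pics/w5.png

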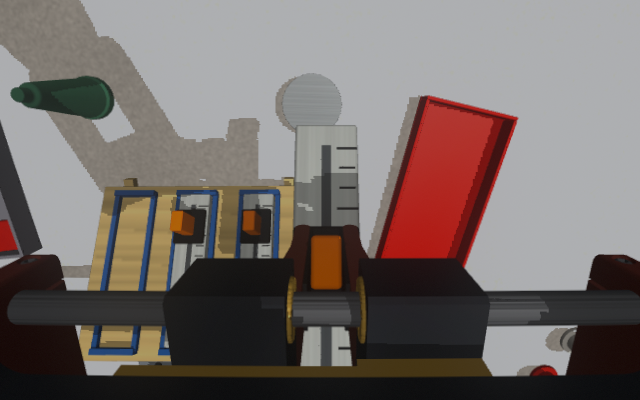

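The gauge hangs level across the jaws with the slope's pitch. The tray's near rim corners are at (428,96) and (516,118), which gives a centre near (500,362) and a yaw of about −11°. I'll move above it, turned to match.

```bash
python3 -m inch '[{"xyz":[-0.2,3,0],"spin":3},{"xyz":[-0.5,7,0],"spin":6},{"xyz":[-0.8,11,0],"spin":9},{"xyz":[-1.1,15,0],"spin":12},{"xyz":[-1.15,18,0],"spin":13},{"xyz":[-1.15,18,3],"spin":13},{"xyz":[-1.15,18,7],"spin":13},{"xyz":[-1.15,18,11],"spin":13},{"xyz":[-1.15,18,14],"spin":13},{"xyz":[-1.15,18,14],"spin":13},{"xyz":[-1.15,18,14],"spin":13}]' 1
python3 - <<'E'
from h import *
A,p=tool();print(p,np.degrees(np.arctan2(-A[1,0],-A[0,0])),shift([456.6,370.8,80]))
s=ctrl.get_image("side");a=ctrl.get_image("scene");w=ctrl.get_image("wrist");cv2.imwrite("pics/w6.png",w[:,:,::-1]);cv2.imwrite("pics/s6.png",s[:,:,::-1])
W=cam("wrist",(A,p));h=cv2.cvtColor(w,cv2.COLOR_RGB2HSV);m=cv2.inRange(h,(0,170,50),(4,255,255))|cv2.inRange(h,(176,170,50),(180,255,255))
for r in range(20,200,20):
    xs=np.nonzero(m[r])[0]
    if len(xs): print(r,xs.min(),xs.max())
cv2.imwrite("pics/m3.png",cv2.vconcat([cv2.resize(s[120:400,160:440,::-1],(560,560))]))
E
```

```text
t: 22.55
ee_pos: [457.4, 370.0, 189.6]
orientation: [-0.31, -3.122, -0.002]
ft_force: [-0.2, -0.1, -2.1]
width: 13.9
[457.42  370.047 189.606] -11.347042134676082 [ 0.052  0.045 10.961]
100 256 392
120 257 391
140 258 391
160 259 390
180 260 389
```

```bash
python3 - <<'E'
from h import *
A,p=tool();W=cam("wrist");w=rd("pics/w6.png")
h=cv2.cvtColor(w,cv2.COLOR_RGB2HSV);m=cv2.inRange(h,(0,170,50),(4,255,255))|cv2.inRange(h,(176,170,50),(180,255,255))
for c in(285,324,365):
    r=np.nonzero(m[:,c])[0].min();X=onz(W,(c,r),35)[:2]-[499.8,362.4];print("rim row",r,X@[.9816,-.1908],X@[.1908,.9816])
# gauge low end: first grey row below red at col 324
col=w[:,318].astype(int);print([(r,col[r].tolist()) for r in range(80,215,5)])
P=p-A[:,2]*18.7
for deg in(0,15,30,45):
    t=np.radians(deg);ax=-A[:,0];z=-A[:,2];v=np.array([-88,-35]);x=v[0]*np.cos(t)-v[1]*np.sin(t);zz=v[0]*np.sin(t)+v[1]*np.cos(t)
    print(deg,proj(W,P+ax*x+z*zz))
E
```

```text
rim row 89 -130.57758382056835 -35.48002480966198
rim row 88 -131.22344898536093 0.6158606485321855
rim row 88 -131.03034049806786 38.57801031727048
[(80, [160, 160, 162]), (85, [160, 159, 162]), (90, [163, 35, 31]), (95, [115, 31, 29]), (100, [163, 38, 34]), (105, [163, 38, 34]), (110, [163, 37, 32]), (115, [163, 36, 31]), (120, [162, 34, 29]), (125, [120, 90, 86]), (130, [146, 146, 141]), (135, [147, 147, 141]), (140, [147, 146, 142]), (145, [146, 146, 141]), (150, [146, 147, 141]), (155, [147, 147, 142]), (160, [147, 147, 142]), (165, [146, 147, 142]), (170, [147, 147, 142]), (175, [147, 148, 142]), (180, [146, 148, 142]), (185, [147, 148, 143]), (190, [122, 122, 118]), (195, [147, 148, 142]), (200, [147, 148, 142]), (205, [98, 98, 94]), (210, [98, 97, 94])]
0 [325.616  73.435]
15 [325.616  98.833]
30 [325.627 127.003]
45 [325.646 156.656]
```

View pics/w6.png

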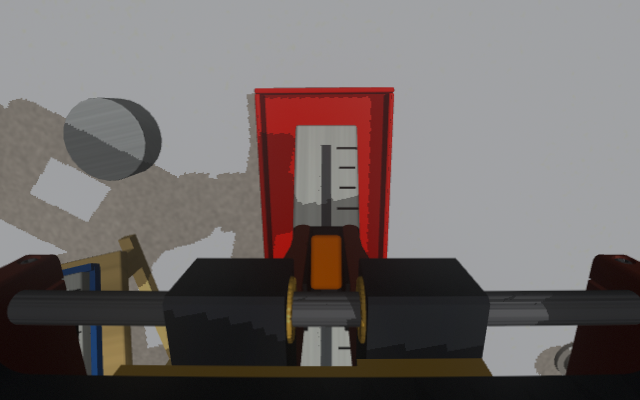

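The gauge is centred over and parallel to the tray, pitched about 29°: its low end is at row 125 and the rim spans columns 256–392. Lowering until the low end touches.

```bash
python3 -m inch '[{"xyz":[0,0,3],"spin":0},{"xyz":[0,0,6],"spin":0},{"xyz":[0,0,8.5],"spin":0},{"xyz":[0,0,10.3],"spin":0},{"xyz":[0,0,10.9],"spin":0},{"xyz":[0,0,10.9],"spin":0}]' 1 | grep -E "ee_pos|ft"
for i in 1 2; do python3 -m inch '[{"xyz":[0,0,0.2],"spin":0},{"xyz":[0,0,0.3],"spin":0},{"xyz":[0,0,0.3],"spin":0}]' 1| grep -E "ee_pos|ft"; done
```

```text
ee_pos: [458.5, 372.1, 83.1]
ft_force: [-0.0, -0.0, -2.6]
ee_pos: [459.0, 372.5, 81.0]
ft_force: [-0.3, 0.1, -1.9]
ee_pos: [459.0, 372.5, 77.9]
ft_force: [-0.2, -0.2, -1.8]
```

```bash
python3 -m inch '[{"xyz":[0,0,0.2],"spin":0},{"xyz":[0,0,0.35],"spin":0},{"xyz":[0,0,0.35],"spin":0}]' 1| grep -E "ee_pos|ft"
python3 -m inch '[{"xyz":[-0.3,0,0.2],"spin":0},{"xyz":[-0.6,0,0.4],"spin":0},{"xyz":[-0.9,0,0.6],"spin":0},{"xyz":[-0.9,0,0.6],"spin":0}]' 1| grep -E "ee_pos|ft|wid"
python3 -m inch '[{"xyz":[-0.3,0,0.25],"spin":0},{"xyz":[-0.6,0,0.5],"spin":0},{"xyz":[-0.83,0,0.7],"spin":0},{"xyz":[-0.83,0,0.7],"spin":0}]' 1| grep -E "ee_pos|ft|wid|ori"
```

```text
ee_pos: [459.1, 372.5, 74.4]
ft_force: [0.6, 0.6, -0.7]
ee_pos: [468.2, 370.7, 68.1]
ft_force: [-1.2, 1.0, -0.0]
width: 13.6
ee_pos: [476.7, 369.0, 60.7]
orientation: [0.31, 3.126, 0.009]
ft_force: [-1.4, -0.9, -0.8]
width: 13.8
```

```bash
python3 -m inch '[{"xyz":[-0.25,0,0.25],"spin":0},{"xyz":[-0.5,0,0.5],"spin":0},{"xyz":[-0.75,0,0.75],"spin":0},{"xyz":[-0.75,0,0.75],"spin":0}]' 1| grep -E "ee_pos|ft|wid"
python3 -m inch '[{"xyz":[-0.25,0,0.3],"spin":0},{"xyz":[-0.5,0,0.6],"spin":0},{"xyz":[-0.67,0,0.83],"spin":0},{"xyz":[-0.67,0,0.83],"spin":0}]' 1| grep -E "ee_pos|ft|wid|ori"
python3 - <<'E'
from h import *
A,p=tool();W=cam("wrist",(A,p));w=ctrl.get_image("wrist");cv2.imwrite("pics/w7.png",w[:,:,::-1])
h=cv2.cvtColor(w,cv2.COLOR_RGB2HSV);g=h[:,:,1]<60
for c in(312,318,340):
    r=np.nonzero((w[:,c,0].astype(int)-w[:,c,1]>60))[0];print(c,"red rows",r.min(),[int(q) for q in r[np.nonzero(np.diff(r)>3)[0]]][:3])
P=p-A[:,2]*18.7
for deg in(0,5,10,20,30):
    t=np.radians(deg);ax=-A[:,0];z=-A[:,2];v=np.array([-88,-35]);x=v[0]*np.cos(t)-v[1]*np.sin(t);zz=v[0]*np.sin(t)+v[1]*np.cos(t)
    print(deg,proj(W,P+ax*x+z*zz))
E
```

```text
ee_pos: [484.4, 367.5, 52.8]
ft_force: [-0.9, 1.9, -0.1]
width: 13.8
ee_pos: [491.2, 366.1, 44.2]
orientation: [0.311, 3.125, 0.009]
ft_force: [-1.1, 0.1, 0.2]
width: 13.9
312 red rows 0 [80]
318 red rows 0 [80]
340 red rows 0 [80]
0 [325.616  73.432]
5 [325.614  81.464]
10 [325.614  89.961]
20 [325.618 107.997]
30 [325.627 127.001]
```

Pivoting as planned: the pitch is now about 5°. Finishing the lay-down gently.

```bash
python3 -m inch '[{"xyz":[-0.2,0,0.25],"spin":0},{"xyz":[-0.4,0,0.5],"spin":0},{"xyz":[-0.4,0,0.5],"spin":0}]' 1| grep -E "ee_pos|ft|wid"
for i in 1 2 3; do python3 -m inch '[{"xyz":[-0.05,0,0.1],"spin":0},{"xyz":[-0.1,0,0.15],"spin":0},{"xyz":[-0.1,0,0.15],"spin":0}]' 1| grep -E "ee_pos|ft"; done
python3 - <<'E'
from h import *
w=ctrl.get_image("wrist");A,p=tool()
for c in(300,312,340,350):
    r=np.nonzero((w[:,c,0].astype(int)-w[:,c,1]>60))[0];print(c,[int(q) for q in r[np.nonzero(np.diff(r)>3)[0]]][:3])
E
```

```text
ee_pos: [495.3, 365.3, 39.0]
ft_force: [-2.4, 0.9, 0.7]
width: 13.5
ee_pos: [496.3, 365.1, 37.5]
ft_force: [-2.1, 0.5, 1.3]
ee_pos: [497.3, 364.9, 35.9]
ft_force: [-1.2, 0.6, 0.5]
ee_pos: [497.4, 364.9, 35.6]
ft_force: [-8.8, 0.4, 14.1]
300 []
312 [71]
340 [71]
350 []
```

Force jumps to 14 N and the pitch reads 0: the gauge is flat on the tray floor. Release and rise.

```bash
python3 -m inch '[{"xyz":[0.05,0,-0.1],"spin":0},{"xyz":[0.05,0,-0.1],"spin":0}]' 1| grep -E "ee_pos|ft"
python3 -m inch '[{"xyz":[0,0,0],"spin":0},{"xyz":[0,0,0],"spin":0},{"xyz":[0,0,0],"spin":0},{"xyz":[0,0,0],"spin":0},{"xyz":[0,0,-1],"spin":0},{"xyz":[0,0,-3],"spin":0},{"xyz":[0,0,-6],"spin":0},{"xyz":[0,0,-10],"spin":0},{"xyz":[0,0,-15],"spin":0},{"xyz":[0,0,-20],"spin":0},{"xyz":[4,0,-24],"spin":0},{"xyz":[6,0,-26],"spin":0},{"xyz":[6,0,-26],"spin":0},{"xyz":[6,0,-26],"spin":0}]' 0.6
python3 - <<'E'
from h import *
A,p=tool();W=cam("wrist",(A,p));w=ctrl.get_image("wrist");s=ctrl.get_image("side");a=ctrl.get_image("scene")
for n,i in(("w8",w),("s8",s),("a8",a)): cv2.imwrite(f"pics/{n}.png",i[:,:,::-1])
h=cv2.cvtColor(w,cv2.COLOR_RGB2HSV);m=cv2.inRange(h,(0,170,50),(3,255,255))|cv2.inRange(h,(176,170,50),(180,255,255))
k=cv2.findContours(m,0,1)[0];cn=max(k,key=cv2.contourArea);hu=cv2.convexHull(cn)
T0=np.array([499.8,362.4]);X=lambda q,z:(lambda d:(d@[.9816,-.1908],d@[.1908,.9816]))(onz(W,q,z)[:2]-T0)
P=cv2.approxPolyDP(hu,6,True)[:,0];print("tray",[(q.tolist(),np.round(X(q,35),1)) for q in P])
mask=np.zeros_like(m);cv2.fillConvexPoly(mask,hu,255)
g=cv2.bitwise_and(cv2.inRange(h,(0,0,110),(180,40,255)),cv2.erode(mask,np.ones((9,9))))
n,l,st,c=cv2.connectedComponentsWithStats(g)
for i in range(1,n):
    if st[i,4]>300: 
        r=cv2.minAreaRect(np.argwhere(l==i)[:,::-1].astype(np.float32));print(st[i],[np.round(X(q,21),1) for q in cv2.boxPoints(r)])
print("orange",[(s_,np.round(X(c_,67),1)) for c_,s_ in blobs(w,(4,150,100),(16,255,255),80)[0]])
E
```

```text
ee_pos: [497.3, 365.1, 36.7]
ft_force: [0.6, -0.8, -2.2]
t: 28.7
ee_pos: [438.2, 375.6, 297.5]
orientation: [0.309, 3.124, 0.011]
ft_force: [0.2, -1.0, -0.5]
width: 35.4
tray [([373, 109], array([-131.3,   62.9])), ([364, 291], array([124.7,  57.9])), ([288, 290], array([121.8, -52.5])), ([272, 111], array([-129.7,  -63.5]))]
[ 311  141   29   51 1225] [array([-90.6, -15.9]), array([-90.4,  21.1]), array([-22.1,  21.4]), array([-22.4, -17.1])]
[ 312  223   27   48 1038] [array([ 97.5, -17.7]), array([ 24.2, -16.5]), array([24.5, 20.2]), array([97.9, 20.5])]
orange [(array([321, 205,  11,  20, 149], dtype=int32), array([-2.4,  2.6])), (array([ 96, 274,  12,  17, 176], dtype=int32), array([  90.1, -298.5]))]
```

The gauge lies flat in the tray (x −91..98, y −17..21 in the tray frame) with its fin upright in the middle. Last check on the other two sliders and the bystanders, from a wrist view back over the stand.

```bash
python3 -m inch '[{"xyz":[0,-4,-1],"spin":-3},{"xyz":[0,-9,-1],"spin":-6},{"xyz":[0,-14,-1],"spin":-9},{"xyz":[0,-19,-1],"spin":-12},{"xyz":[0,-24,-1],"spin":-13},{"xyz":[0,-29,-1],"spin":-13},{"xyz":[-1,-32,-1],"spin":-13},{"xyz":[-1,-32,-1],"spin":-13},{"xyz":[-1,-32,-1],"spin":-13}]' 0.6 | grep -E "t:|ee"
python3 - <<'E'
from h import *
T=tool();W=cam("wrist",T);w=ctrl.get_image("wrist");cv2.imwrite("pics/w9.png",w[:,:,::-1])
bl=[s for c,s in blobs(w,(3,150,100),(16,255,255),100)[0]]
for s in bl: fins(w,W,[(max(0,int(s[0]-3)),int(s[0]+s[2]+3))]) if s[1]>100 else print(s)
s=ctrl.get_image("side");s0=rd("pics/side0.png");cv2.imwrite("pics/s9.png",s[:,:,::-1])
for i in(s0,s): print("cone",[(c,q) for c,q in blobs(i,(55,60,30),(85,255,200),60)[0]][0])
def diff(x,y,a,b): return np.abs(x[a[1]:b[1],a[0]:b[0]].astype(int)-y[a[1]:b[1],a[0]:b[0]]).mean()
print("tin",diff(s,s0,(380,255),(422,290)),"weight",diff(s,s0,(232,188),(268,234)))
print("orange side",[(c,q[4]) for c,q in blobs(s,(4,170,120),(14,255,255),20)[0]])
E
```

```text
t: 29.75
ee_pos: [385.2, 58.4, 303.1]
cone (array([399.697, 190.772]), array([390, 167,  18,  42, 469], dtype=int32))
cone (array([401.69 , 191.004]), array([394, 168,  14,  41, 226], dtype=int32))
tin 1.6662131519274377 weight 1.660024154589372
orange side [(array([345.056, 199.454]), np.int32(108)), (array([343.134, 218.924]), np.int32(119)), (array([340.168, 320.295]), np.int32(173))]
```

```bash
python3 -m inch '[{"xyz":[-4,-1,0],"spin":0},{"xyz":[-8,-2,0],"spin":0},{"xyz":[-11,-3,0],"spin":0},{"xyz":[-11,-3,0],"spin":0},{"xyz":[-11,-3,0],"spin":0}]' 0.6 | grep -E "t:|ee"
python3 - <<'E'
from h import *
T=tool();W=cam("wrist",T);w=ctrl.get_image("wrist");cv2.imwrite("pics/w10.png",w[:,:,::-1])
for c,s in blobs(w,(3,150,100),(16,255,255),100)[0]: 
    print(c,s)
    if s[1]>100: fins(w,W,[(max(0,int(s[0]-3)),int(s[0]+s[2]+3))])
s=ctrl.get_image("side");s0=rd("pics/side0.png")
for i in(s0,s): print("cone",[(c,q) for c,q in blobs(i,(50,40,15),(90,255,200),60)[0]][0])
g=[(c,q) for c,q in blobs(w,(50,60,30),(90,255,220),100)[0]];print(g)
print("cone predicted top", proj(W,[375,-139,125]),"foot",proj(W,[375,-139,0]),"tin pred",proj(W,[375,171,35]))
gr=cv2.cvtColor(w,cv2.COLOR_RGB2GRAY);u=proj(W,[375,171,35]).astype(int);print(gr[max(0,u[1]-50):u[1]+50:10,u[0]].tolist())
E
```

```text
t: 30.35
ee_pos: [495.8, 33.7, 302.0]
[310.09  196.203] [303 183  14  28 355]
px (np.float64(310.0), np.float64(182.5)) lane y 0.6 s -3.1
[389.3   195.534] [381 182  16  29 350]
px (np.float64(389.0), np.float64(181.5)) lane y 85.1 s -3.7
cone (array([399.692, 190.193]), array([390, 166,  18,  43, 519], dtype=int32))
cone (array([399.637, 190.927]), array([390, 167,  18,  42, 504], dtype=int32))
[(array([178.329,  59.633]), array([ 135,   38,   79,   51, 2519], dtype=int32))]
cone predicted top [148.928  50.057] foot [197.108  66.069] tin pred [438.447  70.234]
[167, 167, 147, 155, 150, 156, 154, 154, 155, 167]
```

```bash
python3 - <<'E'
from h import *
w=rd("pics/w10.png");W=cam("wrist");c,sn=np.cos(TH),np.sin(TH);n=np.array([-.5*c,-.5*sn,.866])
def along(uv,hh):
    P=np.array([*O,100])+n*hh;o,v=ray(W,uv);X=o+v*((P-o)@n)/(v@n);d=X[:2]-O;return ((c*d[0]+sn*d[1])+.5*hh)/.866
for ly,cc in((85,381),(0,303)):
    u=[cc-5,cc-3]
    for col in u:
        v=w[140:215,col].astype(int);print(col,[(140+i,x.tolist()) for i,x in enumerate(v) if i and np.abs(v[i]-v[i-1]).max()>20])
    print("row->along h16",[(r,round(along((u[0],r),16),1)) for r in(156,158,160,162)],"h24",[(r,round(along((u[0],r),24),1)) for r in(170,174,178,182,186)])
E
```

```text
376 [(156, [130, 123, 116]), (160, [128, 115, 91]), (161, [166, 146, 95]), (163, [74, 84, 95]), (164, [45, 73, 118]), (167, [55, 65, 86]), (168, [123, 124, 119]), (169, [148, 150, 145]), (182, [102, 102, 98]), (183, [79, 78, 75]), (184, [36, 33, 31])]
378 [(156, [132, 125, 118]), (160, [127, 115, 91]), (161, [166, 146, 95]), (163, [74, 84, 95]), (164, [45, 73, 118]), (167, [56, 66, 87]), (168, [124, 125, 121]), (169, [150, 152, 146]), (178, [125, 126, 121]), (179, [150, 151, 146]), (182, [101, 102, 98]), (183, [78, 78, 75]), (184, [35, 33, 31])]
row->along h16 [(156, np.float64(-114.3)), (158, np.float64(-111.6)), (160, np.float64(-109.0)), (162, np.float64(-106.3))] h24 [(170, np.float64(-93.0)), (174, np.float64(-87.9)), (178, np.float64(-82.8)), (182, np.float64(-77.8)), (186, np.float64(-72.8))]
298 [(157, [132, 127, 118]), (161, [152, 129, 84]), (163, [107, 94, 74]), (164, [45, 74, 120]), (167, [44, 58, 84]), (168, [78, 86, 94]), (169, [145, 147, 142]), (175, [101, 102, 97]), (184, [45, 43, 40])]
300 [(157, [127, 121, 114]), (161, [153, 130, 85]), (163, [107, 94, 74]), (164, [45, 74, 120]), (167, [43, 58, 84]), (168, [78, 86, 94]), (169, [145, 146, 141]), (178, [101, 102, 98]), (184, [44, 42, 39])]
row->along h16 [(156, np.float64(-114.9)), (158, np.float64(-112.2)), (160, np.float64(-109.5)), (162, np.float64(-106.9))] h24 [(170, np.float64(-93.6)), (174, np.float64(-88.5)), (178, np.float64(-83.4)), (182, np.float64(-78.4)), (186, np.float64(-73.4))]
```

```bash
python3 -c "
from workcell import ctrl
print(ctrl.close_job())"
```

```text
the job is handed in; nothing more can be done
None
```

I checked the gauges from left to right. The right one jams, so it now lies in the red tray; the job was handed in at about 30 s.

- **Left and middle:** each slider ran to its hard stop at about 100 mm and came back to its home stop. At the end both gauges were in their lanes. The gap from gauge end to saddle measured about 23 mm, which is the value for a slider fully home.
- **Right:** its slider stopped dead at about 44 mm with over 14 N. I lifted the gauge square to the slope, set its low end on the tray floor and pivoted it flat before letting go. The last wrist picture put it wholly inside the tray, with its fin upright near the centre.
- **Bystanders:** the cone, pin tin and cloth weight showed no movement between the first and last pictures.

**Checks that disagreed or were loose:**
- **Home readings:** measured from the fin against the stand, both home sliders read 3 to 4 mm past home. I put this down to both gauges now resting on their lower lips, plus calibration error.
- **Cone:** in one side picture it showed only half its green area. The next picture matched the start, so I took that as shading from the arm.
- **Letting go in the tray:** I eased up about 1 mm before opening the fingers. The wrist force suggested the gauge was then carried rather than resting, so it may have settled by up to a millimetre.

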